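# Plug the adapter into the push-latch test drawer

### The job

The test drawer on the bench has a push latch: press its front fully in and let go, and it springs out; press it fully in again and it stays shut. Open it this way, slide the black adapter that lies inside along its lane, without lifting it, past the sprung catch until it is fully home against the socket, then press the drawer shut so that it stays latched. Leave the small circuit board, the solder spool and the tape roll beside it where they are.

Things in the scene. Friction and masses are not known exactly. Their poses are not given: they have to be found in the camera images.
- dock: low grey steel housing of the test drawer, 150 (x) x 248 (y) x 62 (z) mm, fixed to the bench, open at the front. Origin: middle of its front edge on the bench; x points into the housing (away from the person using it), y to the left, z up. The roof covers the tray while the drawer is shut. A pair of tweezers lies on the roof near the back.
- tray (a joint): drawer tray, m along the dock's -x: 0 = latched shut (front face 14 mm proud of the housing), 0.080 = fully out, -0.010 = pressed to its stop. A 3 N spring pushes it out; pressing takes 3 to 8 N up to the stop. Pressed to the stop (at least beyond -0.008) and let go, the latch changes over: from latched it glides out in about 1 s; from fully out it stays at 0. Shorter presses change nothing.
- tray_front (a point): centre of the outer face of the drawer's plain grey front plate, 220 mm wide, 10 mm thick, 5 to 37 mm above the bench; moves with the tray, axes as the dock
- seat (a point): where adapter_mid lies when the adapter is home; moves with the tray, axes as the dock; 33 mm above the bench, 48 mm behind the front face, 54 mm left of the drawer's middle. The lane runs along y through it: floor 20 mm above the bench, 36 mm wide, curbs 28 mm above the bench, right end open; at its left end the black socket block (top 48 mm above the bench), its face 26 mm left of the seat.
- catch (a joint): steel sprung catch arm 36 mm long, 21 to 31 mm above the bench, at the back side of the lane, rad: 0 = tip leaning 9 mm into the lane (rest), about 0.25 while the adapter passes, stop at 0.45. It yields to the adapter sliding left (about 1 to 2 N) and snaps out behind it, 29 mm right of the seat, to block its return.
- adapter_mid (a point): centre of the body of the black adapter block, body 32 (across the lane, x) x 52 (along the lane, y) x 26 (z) mm, 70 g, standing on the tray floor (top 46 mm above the bench) with its 12 mm metal prong pointing left (+y) to the socket. It starts in the right half of the lane, under the roof.
- pcb_1_mid (a point): small green circuit board 26 x 42 x 13 mm lying on the bench right of the drawer, centre of its board
- solder_spool_mid (a point): solder spool, 55 mm across, 47 mm high, standing left of the housing, centre
- tape_roll_mid (a point): roll of black tape lying flat, 60 mm across, 19 mm high, in front and left of the drawer, centre

How it is judged:
On the way, in this order (a step that is already met when the one before it is completed fails the run):
1. the drawer has been released and stands out (value of joint tray above 0.07 m), for 0.2 s.
2. with the drawer out, the adapter is home at the socket and the catch has snapped out behind it (value of joint tray above 0.05 m and y of adapter_mid in the frame of seat above -0.006 m and value of joint catch below 0.06 rad), for 0.2 s.
At the end, for the whole second after the job is handed in: the drawer stays latched by itself (tray within 4 mm of its latched place, at rest), the adapter lies flat in the lane within 6 mm of the socket end (and of the lane's middle), and the catch is out behind it (under 0.06 rad) (value of joint tray between -0.004 and 0.004 m and velocity of joint tray between -0.01 and 0.01 m/s and y of adapter_mid in the frame of seat between -0.006 and 0.004 m and x of adapter_mid in the frame of seat between -0.006 and 0.006 m and z of adapter_mid in the frame of seat below 0.006 m and value of joint catch below 0.06 rad); the robot touches nothing.
It fails at once if the adapter is lifted more than 15 mm off the tray floor (z of adapter_mid in the frame of seat above 0.015 m).
It fails at once if the circuit board, spool or tape roll is moved more than 30 mm (distance of any of pcb_1_mid, solder_spool_mid, tape_roll_mid from where it was at the start of the episode above 0.03 m).
It also fails if it takes over 56 s, if anything falls off the work surface, if the arm or the gripper's body presses on something with over 40 N, if the wrist force passes 120 N, or if a joint passes its speed limit or range.

### The arm

A 6-joint arm with a two-finger parallel gripper is mounted at the origin on a cart in front of the work surface, level with it; the furniture and walls round the work are solid. World frame = base frame: x ahead of the robot, y to its left, z up, the work surface at z = 0. Lengths are in m, angles in rad, forces in N, time in s.
With the tool pointing down it reaches from about 0.35 to 0.975 m from the base axis. Payload 4.9 kg.
Tool frame: the origin (TCP) lies on the centre line of the jaws, within the pads' length; the fingertips stand 11 mm ahead of it and the grasp point (between the pads) lies 8 mm behind it (manip.finger_overhang is the distance from the TCP to the fingertips, in m); y points along the fingers, z is the direction in which the jaws open and shut, and the axes are right-handed (so a half turn about y gives the same grasp; the last joint's range is limited). The gripper opens to 85 mm and grips with 20 to 120 N. Pads are 22 mm wide; open, the fingers measure 114 mm over their backs; the gripper's body (76 mm by 85 mm) begins 54 mm behind the grasp point. The pads swing forward as they close: fully open they stand 13 mm farther back than shut.
Start: joints at [1.193, 0.053, 1.613, -0, 1.476, -0.119], TCP at [0.16, 0.604, 0.208] pointing down, gripper open.
Joint ranges: [-3.01, 3.01], [-1.01, 2.22], [0.06, 2.58], [-1.02, 4.17], [0.09, 2.62], [-3.14, 3.14]. Speed limits (rad/s): [2.57, 2.57, 3.14, 3.14, 3.14, 3.14].

### API

Orientations are given as a unit quaternion [w, x, y, z].
In Python, from plant import readout, cams, workorder, manip gives the robot as it stands.
- The arm moves only by the tool play_rows, never from a script. Its arguments are lists of equal length, an entry for each row: "slide": the shift along the tool's x, y, z in cm, a list of three; "yaw": the turn about the tool's y in degrees; "grip": the closure, from -1 (fully open) to 1 (shut), so that 0 is half open. In form: {"slide": [[x, y, z], ...], "yaw": [yaw, ...], "grip": [grip, ...]}. A call has 1 to 12 rows; each row shifts and turns the commanded pose from where the row before left it, along the tool's axes as they then stand; what a row does not reach is not made up. A row lasts 1/10 s, in which the tool goes at most 50 mm and 8.59 degrees, less where a joint would pass 70% of its speed; a pose out of reach is approached as far as the arm can. A call with a gripper value outside its range is refused whole. The fingers move at their own pace and stop on an object; the grip force is fixed at half the most. Time passes only in rows, so rows that do not move let the fingers close. It gives the time, the measured TCP pose, the force and the opening at its end, in the units of the state.
- readout.state(): the state, without advancing time (a new reading comes with each control period).
- cams.grab_frame(name): name is "side" or "top"; returns a dict with "image" (480x640x3 uint8, red, green, blue), "mtx" (3x3 intrinsics, pixels), "R" (3x3) and "t" (3): a world point X has camera coordinates R X + t. Camera axes: x right, y down, z forward; pixel columns grow to the right and rows downward; lengths in m; the calibration is good to about 2 mm. A picture is of the moment at which its call begins. There is no depth.
- workorder.job_done(): hands the job in, once; it reports no verdict.
The state is a dict: "time": time; "joint_pos": joint angles; "joint_vel": joint speeds; "joint_efforts": joint torques, N m; "tool_pos": TCP position; "tool_rot": TCP orientation; "contact_force": force on the tool from outside, world axes, zero at the start; "ft_torque": the same for the moment, N m; "gripper_width": opening from 0.0 (shut) to 1.0 (fully open).
Only numpy, scipy, OpenCV 4.12 (cv2) and the standard library are available. Lean on these libraries where they do the work, as an engineer would, in place of code of your own. Each camera call takes 0.05 s, during which the arm holds its last target.

## Working session

There is one attempt and no reset: what is moved stays moved. The work goes in short steps, Python scripts to look and compute and a tool call to move; the robot and the scene stay as the last step left them, time stands still between calls to the robot, and variables do not carry over. Pictures are saved under pics/ and viewed, and the job is handed in when it is done.

Besides the shell and the picture viewer there is one more tool, called after "Emit:" by a JSON object that holds its "name" and its "arguments", one argument or row to a line. play_rows: Moves the arm, as the interface text tells. Its arguments: {"type":"object","properties":{"slide":{"type":"array","items":{"type":"array","items":{"type":"number"}}},"yaw":{"type":"array","items":{"type":"number"}},"grip":{"type":"array","items":{"type":"number"}}},"required":["slide","yaw","grip"]}

```bash
ls; mkdir -p pics; python3 - <<'E'
from plant import readout,cams,manip
import cv2
print(readout.state()); print(manip.finger_overhang)
for n in("side","top"):
    f=cams.grab_frame(n); cv2.imwrite(f"pics/{n}0.png",f["image"][:,:,::-1]); print(n,f["mtx"].tolist(),f["R"].tolist(),f["t"].tolist())
E
```

```text
pics
{'time': 0.0, 'joint_pos': array([ 1.19298162e+00,  5.33883685e-02,  1.61427941e+00, -9.56314567e-06,
        1.47600180e+00, -1.19009802e-01]), 'joint_vel': array([ 0.00085635, -0.00149836, -0.00116354,  0.00120509,  0.00012005,
       -0.00067425]), 'joint_efforts': array([ 2.37904431e-03, -3.93692636e+01, -3.70177031e+01,  1.93712174e-05,
        7.07997009e-03, -2.25653429e-05]), 'tool_pos': array([0.15971463, 0.60356055, 0.20715225]), 'tool_rot': array([-0.70048186,  0.70190704, -0.09142311,  0.09106855]), 'contact_force': array([0.35703249, 0.90858538, 0.461936  ]), 'ft_torque': array([ 0.01849455,  0.02179373, -0.01063585]), 'gripper_width': 1.0026048614711593}
0.011
side [[532.4793451368029, 0.0, 320.34174975001275], [0.0, 532.4793451368029, 242.81413935383569], [0.0, 0.0, 1.0]] [[-0.22251146396012775, -0.9749288624643165, -0.0015367304103999235], [-0.5638924261667906, 0.12998468063162466, -0.8155546054758228], [0.7953074752056913, -0.18060369856436512, -0.5786780831747653]] [0.09330325229594343, 0.3928147670285393, 0.45399440043209816]
top [[518.216638706939, 0.0, 314.98501929692867], [0.0, 518.216638706939, 241.64861471714596], [0.0, 0.0, 1.0]] [[0.0029912256270352286, -0.9999906913042151, -0.003109642128264454], [-0.9800053077145024, -0.0023127506360414683, -0.19895790518574266], [0.19894886132031933, 0.0036425937754846188, -0.9800031031021967]] [-0.06951015582425163, 0.6026606940815084, 0.9541269615140491]
```

View pics/side0.png

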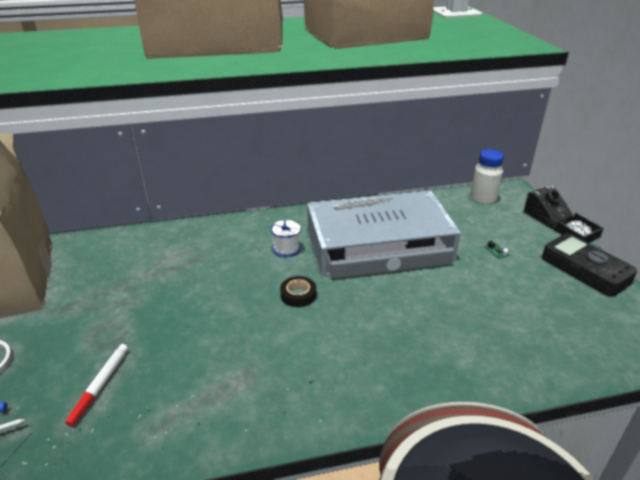

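View pics/top0.png

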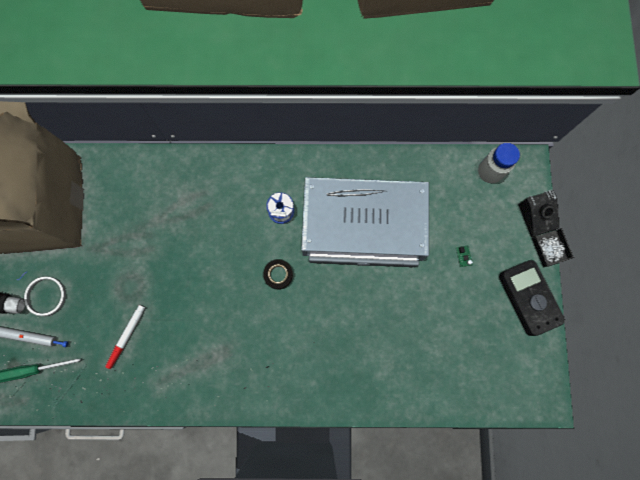

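```bash
cat > h.py <<'E'
import numpy as np,cv2
from plant import readout,cams
def grab(n,fn=None,crop=None,s=4):
    f=cams.grab_frame(n)
    if fn:
        im=f["image"][:,:,::-1]
        if crop: x0,y0,x1,y1=crop; im=cv2.resize(im[y0:y1,x0:x1],None,fx=s,fy=s,interpolation=cv2.INTER_CUBIC)
        cv2.imwrite("pics/"+fn,im)
    return f
def back(f,u,v,z):
    R,t=f["R"],f["t"]; d=R.T@np.linalg.inv(f["mtx"])@np.array([u,v,1.]); c=-R.T@t
    return c+d*(z-c[2])/d[2]
def proj(f,X):
    p=f["mtx"]@(f["R"]@np.asarray(X)+f["t"]); return p[:2]/p[2]
E
python3 - <<'E'
from h import *
f=grab("top","t1.png",(255,165,455,285),4)
f=grab("side","s1.png",(265,180,475,290),3.8)
E
```

```text
(no output)
```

View pics/t1.png

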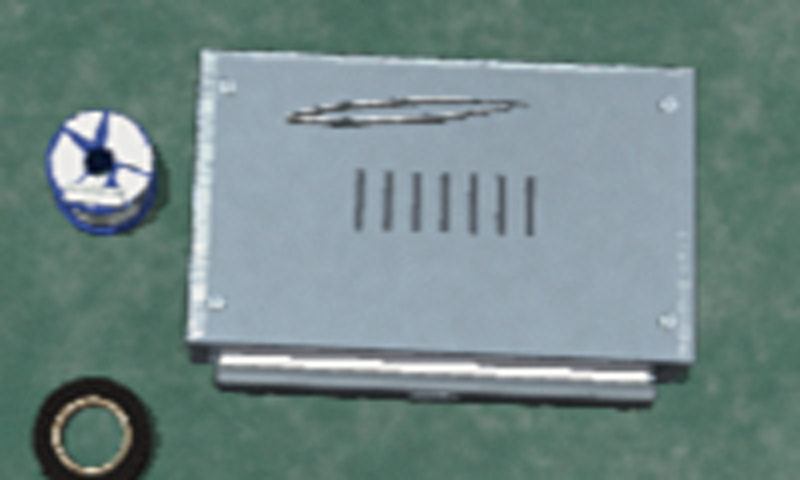

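View pics/s1.png

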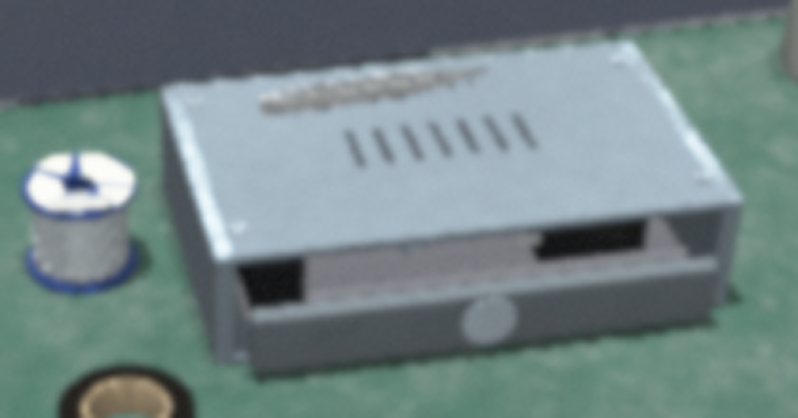

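```bash
python3 - <<'E'
from h import *
f=grab("top"); g=grab("side")
P={}
for k,(u,v) in dict(FL=(188,342),FR=(695,361),BL=(203,51),BR=(694,68)).items():
    P[k]=back(f,255+u/4,165+v/4,.062); print(k,P[k])
for k,(u,v) in dict(FL=(222,263),FR=(741,204),BL=(162,90),BR=(632,43)).items():
    print('s',k,back(g,265+u/3.8,180+v/3.8,.062))
for k,(u,v) in dict(trL=(217,357),trR=(653,377)).items(): print(k,back(f,255+u/4,165+v/4,.037))
for k,(u,v) in dict(L=(218,375),R=(654,393)).items(): print(k,back(f,255+u/4,165+v/4,.037))
for k,(u,v) in dict(tape=(96,435)).items(): print(k,back(f,255+u/4,165+v/4,.019))
for k,(u,v) in dict(spool=(104,157)).items(): print(k,back(f,255+u/4,165+v/4,.047))
print('pcb',back(f,465,257,.01))
mid=(P["FL"]+P["FR"])/2;ex=(P["BL"]+P["BR"])/2-mid;print(mid,ex,np.degrees(np.arctan2(ex[1],ex[0])))
ey=P["FL"]-P["FR"];print(ey,np.degrees(np.arctan2(-ey[0],ey[1])))
E
```

```text
FL [ 0.58487438 -0.0426569   0.062     ]
FR [ 0.57608411 -0.28903445  0.062     ]
BL [ 0.73322045 -0.0489933   0.062     ]
BR [ 0.72480284 -0.29458057  0.062     ]
s FL [ 0.57846821 -0.04167464  0.062     ]
s FR [ 0.5698478  -0.28258966  0.062     ]
s BL [ 0.72733713 -0.04579561  0.062     ]
s BR [ 0.71856848 -0.29118457  0.062     ]
trL [ 0.58193552 -0.05644816  0.037     ]
trR [ 0.57236614 -0.27331172  0.037     ]
L [ 0.57284073 -0.0569931   0.037     ]
R [ 0.56431637 -0.273513    0.037     ]
tape [0.54509939 0.00455474 0.019     ]
spool [0.68227918 0.00083826 0.047     ]
pcb [ 0.58180701 -0.3742841   0.01      ]
[ 0.58047925 -0.16584568  0.062     ] [ 0.1485324  -0.00594126  0.        ] -2.2905955342292597
[0.00879028 0.24637755 0.        ] -2.0433364823236273
```

```bash
cat >> h.py <<'E'
from scipy.spatial.transform import Rotation as Ro
TH=np.radians(-2.15); EX=np.array([np.cos(TH),np.sin(TH),0]); EY=np.array([-EX[1],EX[0],0]); O=np.array([.5775,-.1642,0])
def axes():
    s=readout.state(); q=s["tool_rot"]; return s,Ro.from_quat([q[1],q[2],q[3],q[0]]).as_matrix()
def dock(X): d=np.asarray(X)-O; return np.array([d@EX,d@EY,d[2]])
def W(x,y,z): return O+EX*x+EY*y+np.array([0,0,z])
def to(X):
    s,M=axes(); return M.T@(np.asarray(X)-s["tool_pos"])*100
E
python3 - <<'E'
from h import *
s,M=axes(); print(M.round(3)); print(EX,EY)
print('yaw tool x',np.degrees(np.arctan2(M[1,0],M[0,0])),np.degrees(np.arctan2(M[1,2],M[0,2])))
print(to([.42,.3,.2]),W(-.06,0,.2),to(W(-.06,0,.2)))
E
```

```text
[[ 0.967 -0.     0.256]
 [-0.256 -0.001  0.967]
 [-0.    -1.    -0.001]]
[ 0.99929604 -0.03751577  0.        ] [0.03751577 0.99929604 0.        ]
yaw tool x -14.827845734860903 75.17215836918822
[ 32.92611963   0.81054209 -22.72762128] [ 0.51754224 -0.16194905  0.2       ] [ 54.17751625   0.83867531 -64.8879286 ]
```

Emit:
{"name": "play_rows", "arguments": {
  "slide": [
    [0, 0, 0],
    [0, 0, 0],
    [3, 0, -3.2],
    [3, 0, -3.2],
    [3, 0, -3.2],
    [3, 0, -3.2],
    [3, 0, -3.2],
    [3, 0, -3.2],
    [3, 0, -3.2],
    [3, 0, -3.2],
    [3, 0, -3.2],
    [0, 0, 0]
  ],
  "yaw": [-6.3, -6.4, 0, 0, 0, 0, 0, 0, 0, 0, 0, 0],
  "grip": [1, 1, 1, 1, 1, 1, 1, 1, 1, 1, 1, 1]
}}

```text
time: 1.5
tool_pos: [0.4217, 0.303, 0.2085]
tool_rot: [-0.707, 0.707, -0.015, 0.016]
contact_force: [-0.8, 0.6, 0.2]
gripper_width: -0.002
```

```bash
python3 - <<'E'
from h import *
s,M=axes(); print(s["time"],s["tool_pos"],np.degrees(np.arctan2(M[1,0],M[0,0])),s["joint_pos"])
print(to(W(-.06,0,.2)))
E
```

```text
1.5 [0.42173017 0.30299185 0.20852654] -2.4868290351563633 [ 4.80526101e-01 -2.03842189e-01  1.85549115e+00 -1.54082298e-03
  1.48939509e+00 -1.04674135e+00]
[ 11.58847979   0.91564    -46.03363644]
```

Emit:
{"name": "play_rows", "arguments": {
  "slide": [
    [1.1, 0, -4.6],
    [1.1, 0, -4.6],
    [1.1, 0, -4.6],
    [1.1, 0, -4.6],
    [1.1, 0, -4.6],
    [1.1, 0, -4.6],
    [1.1, 0, -4.6],
    [1.1, 0, -4.6],
    [1.1, 0, -4.6],
    [1.1, 0, -4.6],
    [0, 0, 0],
    [0, 0, 0]
  ],
  "yaw": [-0.3, 0, 0, 0, 0, 0, 0, 0, 0, 0, 0, 0],
  "grip": [1, 1, 1, 1, 1, 1, 1, 1, 1, 1, 1, 1]
}}

```text
time: 2.7
tool_pos: [0.5141, -0.157, 0.2081]
tool_rot: [0.707, -0.707, 0.012, -0.012]
contact_force: [-0.9, 0.3, -0.0]
gripper_width: 0.002
```

```bash
python3 - <<'E'
from h import *
s,M=axes(); print(s["time"],s["tool_pos"],np.degrees(np.arctan2(M[1,0],M[0,0])))
print(to(W(-.06,0,.028)),dock(s["tool_pos"]))
grab("side","s2.png",(200,60,520,300),2.4)
E
```

```text
2.7 [ 0.51411324 -0.15704731  0.20811116] -1.9048513419773618
[ 0.37109353 18.01038951 -0.4962788 ] [-0.06361048  0.00476965  0.20811116]
```

View pics/s2.png

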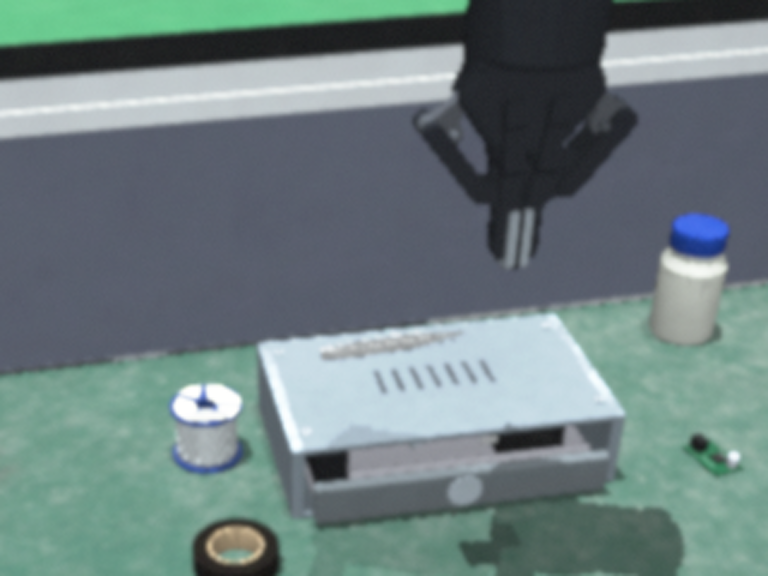

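Emit:
{"name": "play_rows", "arguments": {
  "slide": [
    [0, 3.6, 0],
    [0, 3.6, 0],
    [0, 3.6, 0],
    [0, 3.6, 0],
    [0, 3.6, 0],
    [0.5, 0, 0],
    [1, 0, 0],
    [1, 0, 0],
    [0.3, 0, 0],
    [0.2, 0, 0],
    [0, 0, 0]
  ],
  "yaw": [0, 0, 0, 0, 0, 0, 0, 0, 0, 0, 0],
  "grip": [1, 1, 1, 1, 1, 1, 1, 1, 1, 1, 1]
}}

```text
time: 3.85
tool_pos: [0.5451, -0.1583, 0.0295]
tool_rot: [-0.707, 0.707, -0.011, 0.012]
contact_force: [-0.8, -0.7, -0.5]
gripper_width: -0.002
```

```bash
python3 - <<'E'
from h import *
s,M=axes(); print(s["time"],s["tool_pos"],s["contact_force"],dock(s["tool_pos"]))
grab("side","s3.png",(200,60,520,300),2.4)
E
```

```text
3.85 [ 0.54505459 -0.1582563   0.02953164] [-0.83636124 -0.67925434 -0.46920161] [-0.03264555  0.0047223   0.02953164]
```

View pics/s3.png

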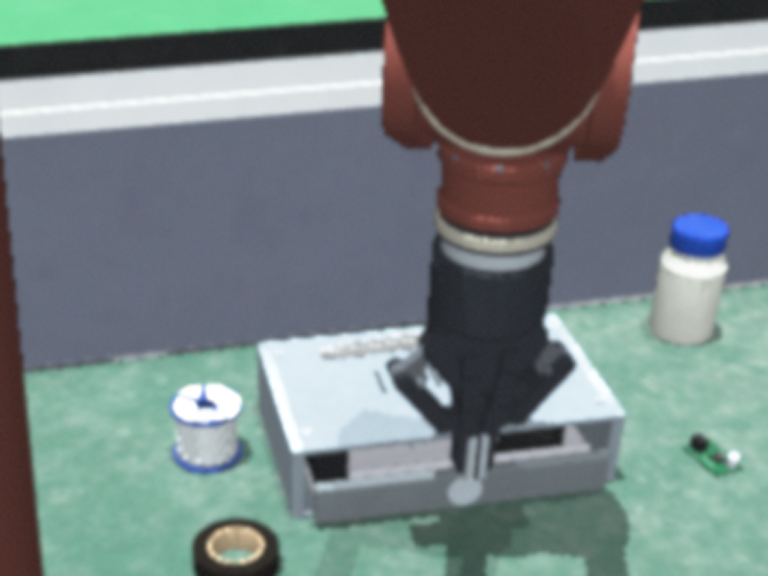

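Emit:
{"name": "play_rows", "arguments": {
  "slide": [
    [0.3, 0, 0],
    [0.3, 0, 0],
    [0.2, 0, 0],
    [0.2, 0, 0]
  ],
  "yaw": [0, 0, 0, 0],
  "grip": [1, 1, 1, 1]
}}

```text
time: 4.3
tool_pos: [0.5542, -0.1583, 0.0284]
tool_rot: [0.707, -0.707, 0.011, -0.011]
contact_force: [0.2, 0.5, -0.4]
gripper_width: 0.002
```

Emit:
{"name": "play_rows", "arguments": {
  "slide": [
    [0.2, 0, 0],
    [0.2, 0, 0]
  ],
  "yaw": [0, 0],
  "grip": [1, 1]
}}

```text
time: 4.5
tool_pos: [0.5582, -0.1583, 0.0284]
tool_rot: [0.707, -0.707, 0.011, -0.011]
contact_force: [0.2, 0.3, 0.7]
gripper_width: -0.003
```

Emit:
{"name": "play_rows", "arguments": {
  "slide": [
    [0.2, 0, 0],
    [0.2, 0, 0]
  ],
  "yaw": [0, 0],
  "grip": [1, 1]
}}

```text
time: 4.7
tool_pos: [0.5622, -0.1585, 0.0284]
tool_rot: [0.707, -0.707, 0.011, -0.011]
contact_force: [-0.2, -0.9, 0.9]
gripper_width: -0.001
```

Emit:
{"name": "play_rows", "arguments": {
  "slide": [
    [0.2, 0, 0],
    [0.2, 0, 0]
  ],
  "yaw": [0, 0],
  "grip": [1, 1]
}}

```text
time: 4.9
tool_pos: [0.5662, -0.1586, 0.0284]
tool_rot: [0.707, -0.707, 0.011, -0.011]
contact_force: [-0.3, 0.5, -0.8]
gripper_width: 0.003
```

```bash
python3 - <<'E'
from h import *
grab("side","s4.png",(320,180,480,290),5)
grab("top","t4.png",(290,165,450,285),5)
E
```

```text
(no output)
```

View pics/s4.png

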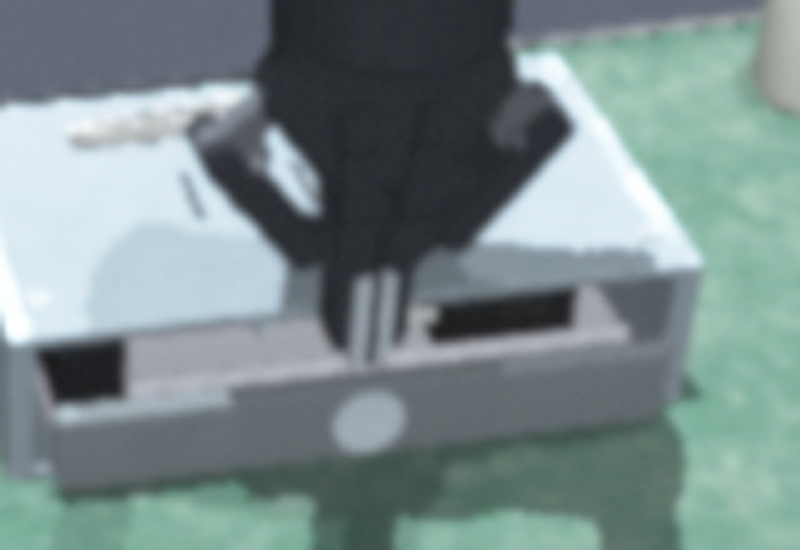

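View pics/t4.png

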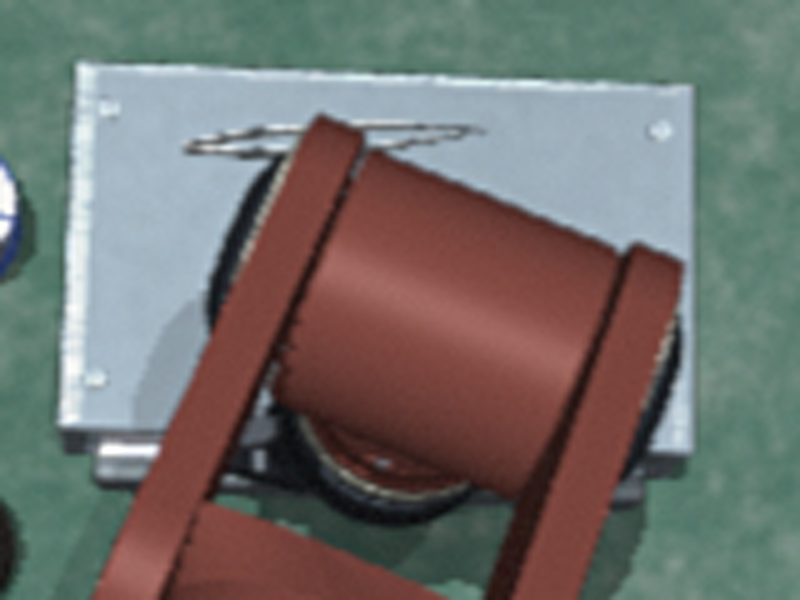

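```bash
python3 - <<'E'
from h import *
s,M=axes(); p=s["tool_pos"]; g=grab("side")
for d in (-.02,-.01,0,.011): print(d, (proj(g,p+M[:,1]*d)-[320,180])*5)
for e in (0.5635,.5735): print(e,(proj(g,[e,p[1],.037])-[320,180])*5)
print((proj(g,W(-.014,0,.021))-[320,180])*5)
for z in(.03,.04,.05,.06):print(z,back(g,394,252.5,z))
E
```

```text
-0.02 [360.30079741 353.28248502]
-0.01 [358.06748614 376.87046657]
0 [355.86238109 400.1605371 ]
0.011 [353.46871038 425.4422169 ]
0.5635 [360.46358671 385.10459015]
0.5735 [350.89539581 368.1230033 ]
[370.72559861 420.19401789]
0.03 [ 0.58401511 -0.16984495  0.03      ]
0.04 [ 0.57131109 -0.16457144  0.04      ]
0.05 [ 0.55860708 -0.15929793  0.05      ]
0.06 [ 0.54590306 -0.15402441  0.06      ]
```

```bash
python3 - <<'E'
from h import *
g=grab("side"); 
for p,px in (([.5141,-.157,.2081],(415,171.7)),([.5451,-.1583,.0295],(396.7,260))):
    p=np.array(p)
    for d in(0,.011,.013): print(proj(g,p-[0,0,d]),end=' ')
    print(px)
    for z in (p[2]-.011,p[2],p[2]+.01,p[2]+.02): print('  ',back(g,*px,z))
E
```

```text
[411.29098885 182.56996377] [410.55763522 189.21005365] [410.42558696 190.40567368] (415, 171.7)
   [ 0.56390197 -0.18309846  0.1971    ]
   [ 0.54445291 -0.17440962  0.2081    ]
   [ 0.52677194 -0.16651067  0.2181    ]
   [ 0.50909098 -0.15861173  0.2281    ]
[395.14546239 266.98004113] [394.62949305 272.08617771] [394.53645892 273.00686221] (396.7, 260)
   [ 0.57653499 -0.17315762  0.0185    ]
   [ 0.56299085 -0.16741036  0.0295    ]
   [ 0.550678   -0.16218558  0.0395    ]
   [ 0.53836514 -0.1569608   0.0495    ]
```

Emit:
{"name": "play_rows", "arguments": {
  "slide": [
    [0, -2, 0],
    [-2, 0, 0],
    [-2, 0, 0],
    [-2, 0, 0],
    [0, 2, 0],
    [0, 0, 0]
  ],
  "yaw": [0, 0, 0, 0, 0, 0],
  "grip": [1, 1, 1, 1, 1, 1]
}}

```text
time: 5.7
tool_pos: [0.5037, -0.1558, 0.0262]
tool_rot: [0.708, -0.706, 0.013, -0.01]
contact_force: [-0.3, 0.9, 0.5]
gripper_width: 0.0
```

```bash
python3 - <<'E'
from h import *
s,M=axes(); print(s["time"],s["tool_pos"],dock(s["tool_pos"]))
grab("side","s5.png",(300,160,460,280),5)
E
```

```text
5.7 [ 0.50370289 -0.15580475  0.02616242] [-0.07406012  0.00562079  0.02616242]
```

View pics/s5.png

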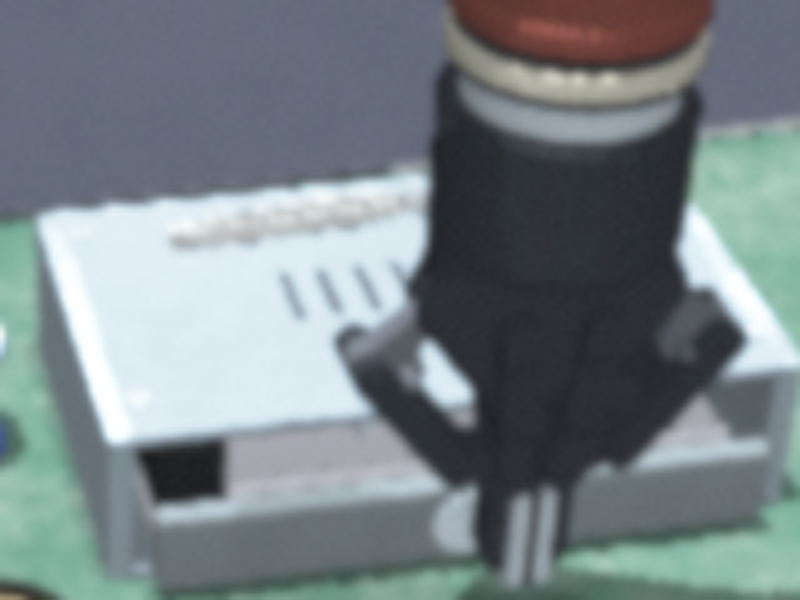

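```bash
python3 - <<'E'
from h import *
g=grab("side")
for d in(-.02,0,.011):print(proj(g,np.array([.5037,-.1558,.0262-d])))
for z in(.015,.025,.035,.045): print(back(g,405,277,z))
E
```

```text
[403.10502379 274.44706894]
[402.01980524 284.03619521]
[401.43518685 289.20195608]
[ 0.53263439 -0.17267322  0.015     ]
[ 0.52116997 -0.16748915  0.025     ]
[ 0.50970555 -0.16230507  0.035     ]
[ 0.49824114 -0.157121    0.045     ]
```

Emit:
{"name": "play_rows", "arguments": {
  "slide": [
    [0, 0.3, 0],
    [0, 0.3, 0],
    [0, 0, 0]
  ],
  "yaw": [0, 0, 0],
  "grip": [1, 1, 1]
}}

```text
time: 6.1
tool_pos: [0.5062, -0.1567, 0.0223]
tool_rot: [0.707, -0.707, 0.011, -0.011]
contact_force: [-0.8, 0.4, 0.0]
gripper_width: -0.003
```

Emit:
{"name": "play_rows", "arguments": {
  "slide": [
    [0, 0.3, 0],
    [0, 0.3, 0],
    [0, 0.3, 0],
    [0, 0, 0]
  ],
  "yaw": [0, 0, 0, 0],
  "grip": [1, 1, 1, 1]
}}

```text
time: 6.5
tool_pos: [0.5056, -0.1565, 0.0127]
tool_rot: [0.707, -0.707, 0.012, -0.011]
contact_force: [0.1, -0.3, -0.2]
gripper_width: -0.003
```

Emit:
{"name": "play_rows", "arguments": {
  "slide": [
    [0, 0.2, 0],
    [0, 0.2, 0],
    [0, 0, 0]
  ],
  "yaw": [0, 0, 0],
  "grip": [1, 1, 1]
}}

```text
time: 6.8
tool_pos: [0.5059, -0.1566, 0.0091]
tool_rot: [0.707, -0.707, 0.011, -0.011]
contact_force: [0.7, -0.8, -0.2]
gripper_width: -0.0
```

```bash
python3 - <<'E'
from h import *
s,M=axes(); print(s["time"],s["tool_pos"],dock(s["tool_pos"]),s["contact_force"])
g=grab("side","s6.png",(320,200,440,290),6.5)
for d in(-.015,0,.011):print((proj(g,s["tool_pos"]-[0,0,d])-[320,200])*6.5)
E
```

```text
6.8 [ 0.50585241 -0.15661823  0.00907382] [-0.07188158  0.00488851  0.00907382] [ 0.68381695 -0.81974583 -0.18421003]
[532.52477717 546.92981352]
[527.38074348 592.42895902]
[523.67253284 625.22820289]
```

View pics/s6.png

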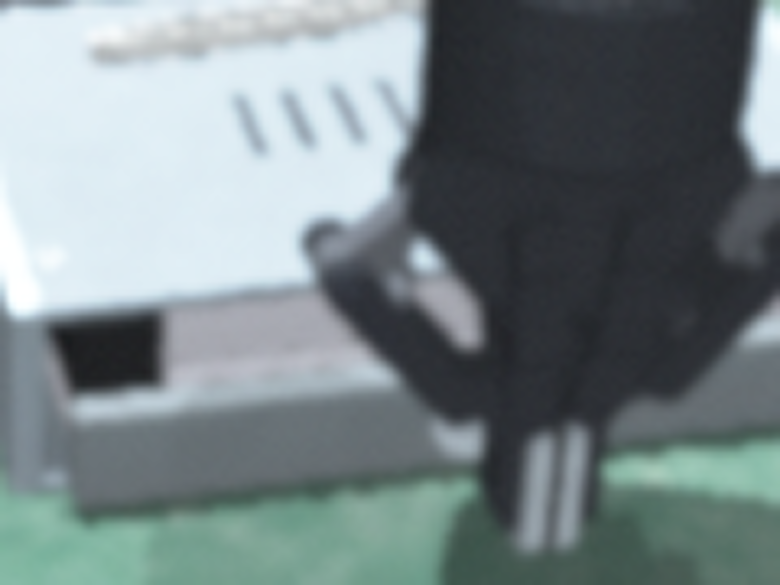

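Emit:
{"name": "play_rows", "arguments": {
  "slide": [
    [1, 0, 0],
    [1, 0, 0],
    [1, 0, 0],
    [0.6, 0, 0],
    [0.2, 0, 0],
    [0.2, 0, 0]
  ],
  "yaw": [0, 0, 0, 0, 0, 0],
  "grip": [1, 1, 1, 1, 1, 1]
}}

```text
time: 7.45
tool_pos: [0.5463, -0.1579, 0.0093]
tool_rot: [0.707, -0.707, 0.011, -0.011]
contact_force: [-0.3, 0.5, -0.2]
gripper_width: -0.002
```

Emit:
{"name": "play_rows", "arguments": {
  "slide": [
    [0.2, 0, 0],
    [0.2, 0, 0]
  ],
  "yaw": [0, 0],
  "grip": [1, 1]
}}

```text
time: 7.65
tool_pos: [0.5499, -0.1581, 0.0093]
tool_rot: [0.707, -0.707, 0.011, -0.011]
contact_force: [-0.6, -0.4, -0.2]
gripper_width: -0.0
```

Emit:
{"name": "play_rows", "arguments": {
  "slide": [
    [0.2, 0, 0],
    [0.2, 0, 0]
  ],
  "yaw": [0, 0],
  "grip": [1, 1]
}}

```text
time: 7.85
tool_pos: [0.5541, -0.1583, 0.0094]
tool_rot: [-0.707, 0.707, -0.011, 0.011]
contact_force: [0.4, -0.4, -0.6]
gripper_width: 0.003
```

Emit:
{"name": "play_rows", "arguments": {
  "slide": [
    [0.2, 0, 0],
    [0.2, 0, 0]
  ],
  "yaw": [0, 0],
  "grip": [1, 1]
}}

```text
time: 8.05
tool_pos: [0.5574, -0.1584, 0.0093]
tool_rot: [0.707, -0.707, 0.012, -0.011]
contact_force: [-3.6, 0.1, 2.3]
gripper_width: 0.002
```

Emit:
{"name": "play_rows", "arguments": {
  "slide": [
    [0.2, 0, 0],
    [0.2, 0, 0]
  ],
  "yaw": [0, 0],
  "grip": [1, 1]
}}

```text
time: 8.25
tool_pos: [0.5618, -0.1585, 0.0093]
tool_rot: [0.707, -0.707, 0.012, -0.011]
contact_force: [-3.0, 0.0, 2.7]
gripper_width: -0.002
```

Emit:
{"name": "play_rows", "arguments": {
  "slide": [
    [0.2, 0, 0],
    [0.2, 0, 0]
  ],
  "yaw": [0, 0],
  "grip": [1, 1]
}}

```text
time: 8.45
tool_pos: [0.566, -0.1587, 0.0093]
tool_rot: [-0.707, 0.707, -0.011, 0.011]
contact_force: [-3.8, -1.2, 2.0]
gripper_width: 0.001
```

Emit:
{"name": "play_rows", "arguments": {
  "slide": [
    [0.1, 0, 0],
    [0.05, 0, 0]
  ],
  "yaw": [0, 0],
  "grip": [1, 1]
}}

```text
time: 8.65
tool_pos: [0.5665, -0.1587, 0.0092]
tool_rot: [0.707, -0.707, 0.012, -0.01]
contact_force: [-8.4, 0.2, 5.2]
gripper_width: -0.002
```

Emit:
{"name": "play_rows", "arguments": {
  "slide": [
    [0.1, 0, 0],
    [0, 0, 0]
  ],
  "yaw": [0, 0],
  "grip": [1, 1]
}}

```text
time: 8.85
tool_pos: [0.5665, -0.1587, 0.0092]
tool_rot: [0.707, -0.707, 0.013, -0.009]
contact_force: [-10.3, 0.0, 6.5]
gripper_width: 0.001
```

Emit:
{"name": "play_rows", "arguments": {
  "slide": [
    [-1.5, 0, 0],
    [-2, 0, 0],
    [-2, 0, 0],
    [-2, 0, 0],
    [-2, 0, 0],
    [-2, 0, 0],
    [0, -3, 0],
    [0, -4, 0],
    [0, -4, 0],
    [0, -4, 0],
    [0, 0, 0],
    [0, 0, 0]
  ],
  "yaw": [0, 0, 0, 0, 0, 0, 0, 0, 0, 0, 0, 0],
  "grip": [1, 1, 1, 1, 1, 1, 1, 1, 1, 1, 1, 1]
}}

```text
time: 10.05
tool_pos: [0.4552, -0.1555, 0.1611]
tool_rot: [-0.706, 0.708, -0.01, 0.013]
contact_force: [-0.5, 0.3, 0.1]
gripper_width: -0.001
```

```bash
python3 - <<'E'
from h import *
s,M=axes(); print(s["time"],s["tool_pos"],dock(s["tool_pos"]),s["contact_force"])
g=grab("side","s7.png",(270,170,470,310),4)
g=grab("top","t7.png",(270,165,450,300),4.4)
E
```

```text
10.05 [ 0.45516976 -0.15546072  0.16109357] [-0.12257199  0.00414381  0.16109357] [-0.51266495  0.31513391  0.07949547]
```

View pics/s7.png

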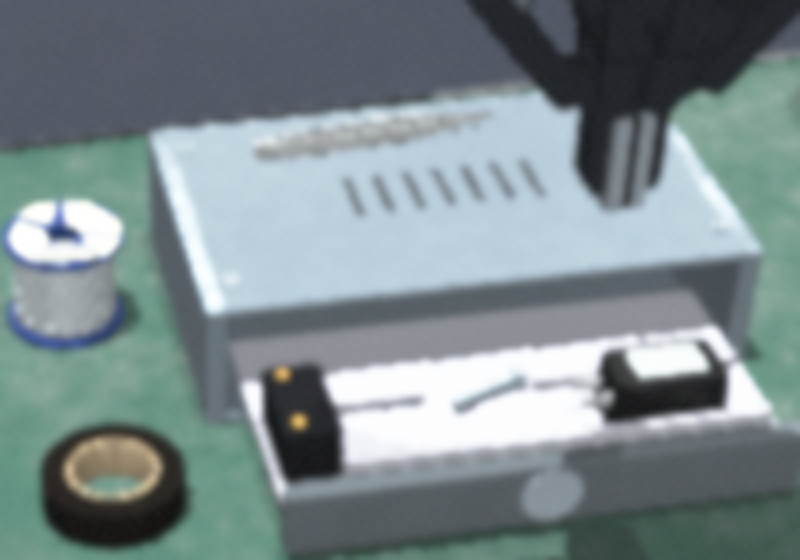

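View pics/t7.png

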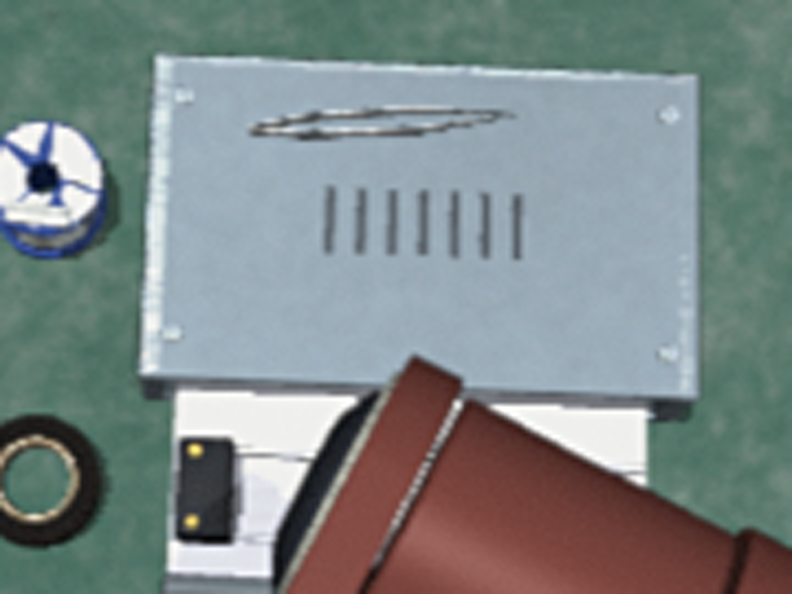

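```bash
python3 - <<'E'
from h import *
g=grab("side")
for k,(u,v,z) in dict(BL=(605,350,.046),BR=(718,342,.046),FL=(613,385,.046),FR=(727,377,.046),botFL=(616,418,.02),botFR=(725,405,.02),sockF_TR=(335,410,.048),sockB_TR=(320,365,.048),catchtip=(460,405,.031),plateL=(285,497,.037),plateR=(800,437,.037)).items():
    print(k,dock(back(g,270+u/4,170+v/4,z)).round(4))
print((proj(g,W(-.046,.054,.033))-[270,170])*4)
E
```

```text
BL [-0.0361 -0.0384  0.046 ]
BR [-0.0397 -0.0871  0.046 ]
FL [-0.0595 -0.0336  0.046 ]
FR [-0.0632 -0.0815  0.046 ]
botFL [-0.0499 -0.0413  0.02  ]
botFR [-0.0502 -0.0898  0.02  ]
sockF_TR [-0.0565  0.083   0.048 ]
sockB_TR [-0.0263  0.082   0.048 ]
catchtip [-0.0424  0.0254  0.031 ]
plateL [-0.0924  0.1113  0.037 ]
plateR [-0.0954 -0.101   0.037 ]
[396.03085833 414.6813582 ]
```

Emit:
{"name": "play_rows", "arguments": {
  "slide": [
    [2, 0, -3.2],
    [2, 0, -3.2],
    [2, 0, -3.3],
    [1.5, 0, -3.3],
    [0, 3, 0],
    [0, 3, 0],
    [0, 3, 0],
    [0, 2, 0],
    [0, 0, 0],
    [0, 0, 0]
  ],
  "yaw": [0, 0, 0, 0, 0, 0, 0, 0, 0, 0],
  "grip": [1, 1, 1, 1, 1, 1, 1, 1, 1, 1]
}}

```text
time: 11.2
tool_pos: [0.5238, -0.2868, 0.0482]
tool_rot: [0.708, -0.706, 0.012, -0.011]
contact_force: [0.2, -0.2, 0.3]
gripper_width: 0.003
```

```bash
python3 - <<'E'
from h import *
s,M=axes(); print(s["time"],s["tool_pos"],dock(s["tool_pos"]),s["contact_force"],np.degrees(np.arctan2(M[1,0],M[0,0])))
g=grab("side","s8.png",(320,170,480,290),5)
g=grab("top","t8.png",(290,180,470,300),4.4)
E
```

```text
11.2 [ 0.52377178 -0.28681798  0.04817118] [-0.04909029 -0.12454731  0.04817118] [ 0.22855382 -0.22484119  0.33583207] -1.8269522747296107
```

View pics/s8.png

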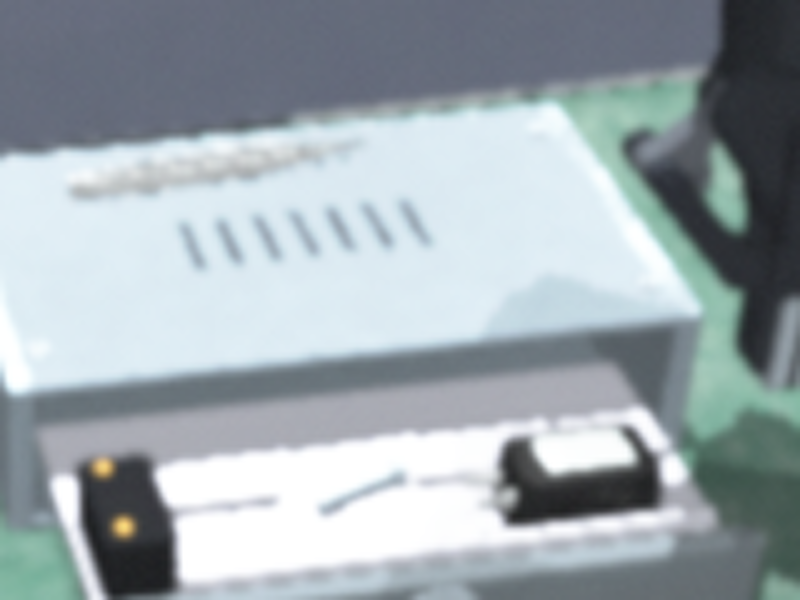

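View pics/t8.png

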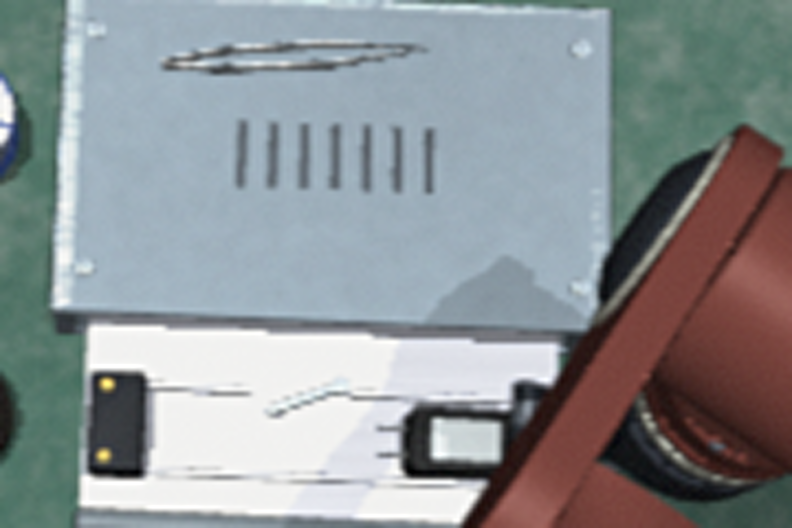

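Emit:
{"name": "play_rows", "arguments": {
  "slide": [
    [0.2, 1.3, 0],
    [0, 1.2, 0],
    [0, 0, 0.5],
    [0, 0, 0]
  ],
  "yaw": [0, 0, 0, 0],
  "grip": [1, 1, 1, 1]
}}

```text
time: 11.7
tool_pos: [0.526, -0.2814, 0.0234]
tool_rot: [0.707, -0.707, 0.012, -0.011]
contact_force: [0.1, 0.2, 0.3]
gripper_width: -0.002
```

```bash
python3 - <<'E'
from h import *
s,M=axes(); print(s["time"],s["tool_pos"],dock(s["tool_pos"]),s["contact_force"])
g=grab("side","s9.png",(380,190,500,280),6.5)
E
```

```text
11.7 [ 0.52602132 -0.2814161   0.02344072] [-0.04704499 -0.11906485  0.02344072] [0.14944724 0.21379042 0.25776999]
```

View pics/s9.png

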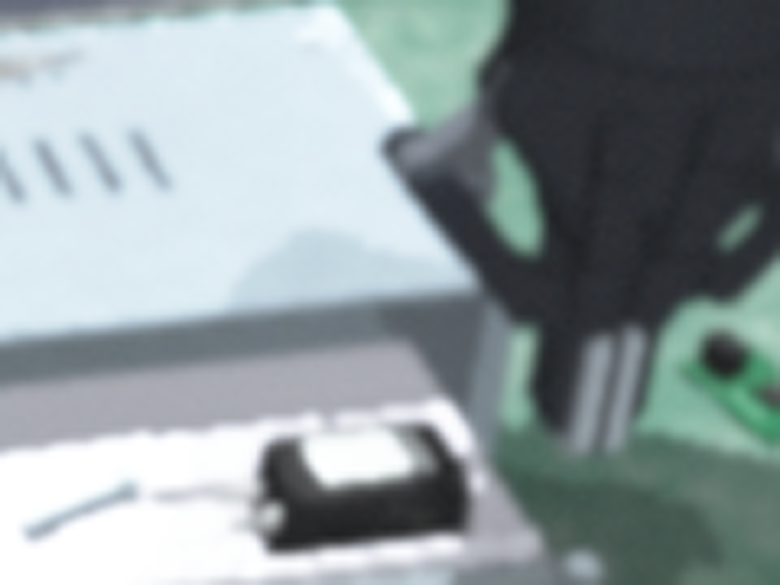

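```bash
python3 - <<'E'
from h import *
g=grab("side")
for z in(.03,.037,.044): print(dock(back(g,472.3,258.9,z)))
E
```

```text
[-0.03641667 -0.13218927  0.03      ]
[-0.04489586 -0.12722971  0.037     ]
[-0.05337506 -0.12227014  0.044     ]
```

Emit:
{"name": "play_rows", "arguments": {
  "slide": [
    [0, 0, 0.6],
    [0, 0, 0.6],
    [0, 0, 0.6],
    [0, 0, 0.6],
    [0, 0, 0.6],
    [0, 0, 0]
  ],
  "yaw": [0, 0, 0, 0, 0, 0],
  "grip": [1, 1, 1, 1, 1, 1]
}}

```text
time: 12.4
tool_pos: [0.5275, -0.2515, 0.0243]
tool_rot: [0.707, -0.707, 0.011, -0.011]
contact_force: [0.0, 0.2, 0.3]
gripper_width: 0.002
```

```bash
python3 - <<'E'
from h import *
s,M=axes(); print(s["time"],s["tool_pos"],dock(s["tool_pos"]),s["contact_force"])
g=grab("side","s10.png",(350,190,470,280),6.5)
E
```

```text
12.4 [ 0.5275257  -0.25152382  0.02432109] [-0.0466631  -0.08913717  0.02432109] [0.00954601 0.22011516 0.26566883]
```

View pics/s10.png

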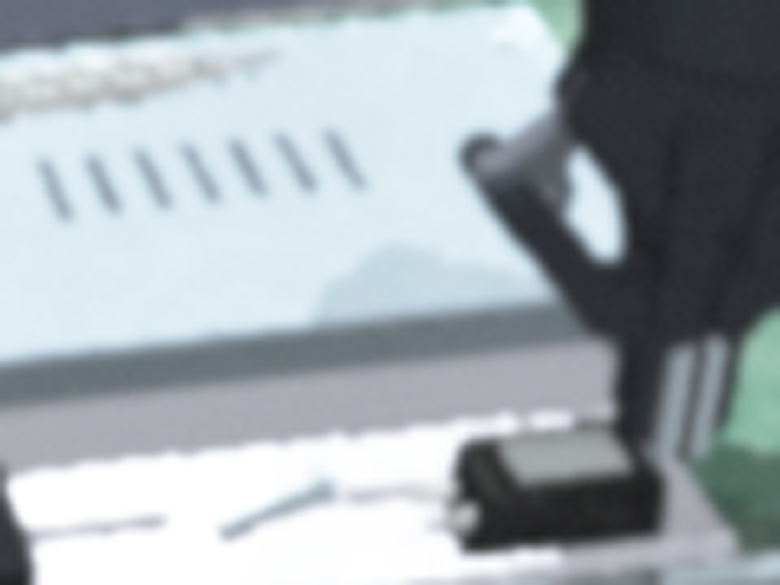

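```bash
python3 - <<'E'
from h import *
g=grab("side"); pr=lambda *a:((proj(g,W(*a))-[350,190])*6.5).round()
for z in(.03,.037,.044,.05,.056): print(z,dock(back(g,350+685/6.5,190+457/6.5,z)))
for x in(-.036,-.058):
  for y in(-.1035,-.0745):
    print(x,y,[pr(x,y,z).tolist() for z in (.034,.040,.046,.052)])
E
```

```text
0.03 [-0.0347305  -0.10206135  0.03      ]
0.037 [-0.04323103 -0.097483    0.037     ]
0.044 [-0.05173156 -0.09290465  0.044     ]
0.05 [-0.05901773 -0.08898034  0.05      ]
0.056 [-0.0663039  -0.08505604  0.056     ]
-0.036 -0.1035 [[694.0, 447.0], [698.0, 429.0], [701.0, 410.0], [704.0, 392.0]]
-0.036 -0.0745 [[590.0, 460.0], [593.0, 441.0], [596.0, 423.0], [599.0, 404.0]]
-0.058 -0.1035 [[728.0, 498.0], [731.0, 479.0], [735.0, 461.0], [738.0, 442.0]]
-0.058 -0.0745 [[621.0, 511.0], [624.0, 492.0], [627.0, 474.0], [631.0, 455.0]]
```

Emit:
{"name": "play_rows", "arguments": {
  "slide": [
    [0, 0, -1.8],
    [0, 0, -1.8],
    [0, 0.7, 0],
    [0, 0.7, 0],
    [0, 0, 0],
    [0, 0, 0.7],
    [0, 0, 0.7],
    [0, 0, 0]
  ],
  "yaw": [0, 0, 0, 0, 0, 0, 0, 0],
  "grip": [1, 1, 1, 1, 1, 1, 1, 1]
}}

```text
time: 13.3
tool_pos: [0.5269, -0.273, 0.0104]
tool_rot: [0.707, -0.707, 0.011, -0.011]
contact_force: [-0.8, 0.8, 0.3]
gripper_width: 0.003
```

Emit:
{"name": "play_rows", "arguments": {
  "slide": [
    [0, 0, 0.5],
    [0, 0, 0.5],
    [0, 0, 0.5],
    [0, 0, 0.5],
    [0, 0, 0.5]
  ],
  "yaw": [0, 0, 0, 0, 0],
  "grip": [1, 1, 1, 1, 1]
}}

```text
time: 13.8
tool_pos: [0.5279, -0.2493, 0.0107]
tool_rot: [-0.707, 0.707, -0.011, 0.012]
contact_force: [0.5, -0.7, 0.4]
gripper_width: -0.003
```

```bash
python3 - <<'E'
from h import *
s,M=axes(); print(s["time"],s["tool_pos"],dock(s["tool_pos"]),s["contact_force"])
g=grab("side","s11.png",(350,190,470,280),6.5)
E
```

```text
13.8 [ 0.52792495 -0.24928543  0.01067655] [-0.04634811 -0.08688538  0.01067655] [ 0.54849831 -0.70257304  0.37608662]
```

View pics/s11.png

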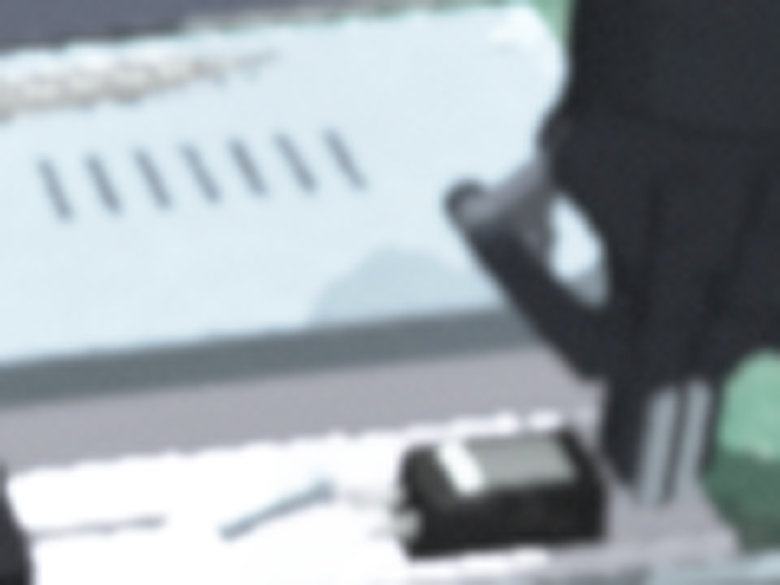

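Emit:
{"name": "play_rows", "arguments": {
  "slide": [
    [0, 0, 0.6],
    [0, 0, 0.8],
    [0, 0, 0.8],
    [0, 0, 0.8],
    [0, 0, 0.6],
    [0, 0, 0.4]
  ],
  "yaw": [0, 0, 0, 0, 0, 0],
  "grip": [1, 1, 1, 1, 1, 1]
}}

```text
time: 14.45
tool_pos: [0.5291, -0.2091, 0.0106]
tool_rot: [-0.707, 0.707, -0.011, 0.011]
contact_force: [1.3, -3.7, 0.6]
gripper_width: 0.001
```

```bash
python3 - <<'E'
from h import *
s,M=axes(); print(s["time"],s["tool_pos"],dock(s["tool_pos"]),s["contact_force"])
g=grab("side","s12.png",(320,190,440,280),6.5)
E
```

```text
14.45 [ 0.52910285 -0.20913241  0.01062457] [-0.0466774  -0.04671643  0.01062457] [ 1.25085985 -3.66243966  0.57450342]
```

View pics/s12.png

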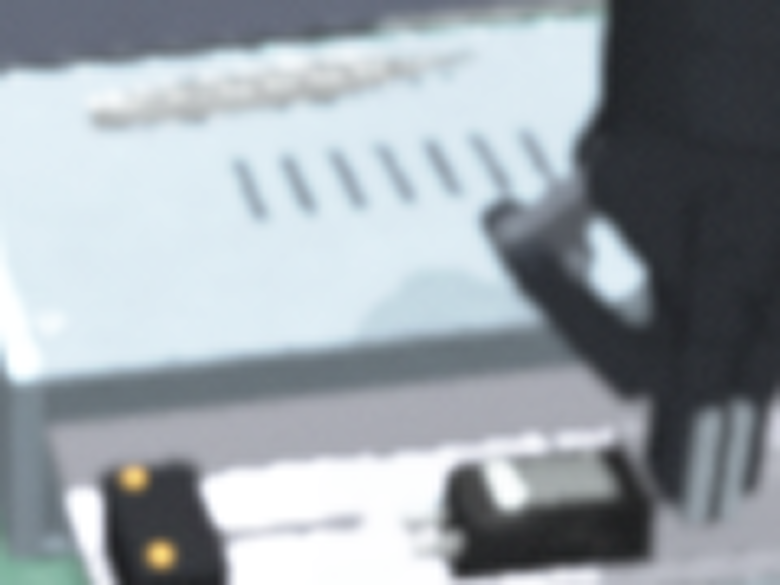

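Emit:
{"name": "play_rows", "arguments": {
  "slide": [
    [0, 0, 0.4],
    [0, 0, 0.4],
    [0, 0, 0.4],
    [0, 0, 0.4],
    [0, 0, 0.4]
  ],
  "yaw": [0, 0, 0, 0, 0],
  "grip": [1, 1, 1, 1, 1]
}}

```text
time: 15.0
tool_pos: [0.5297, -0.1893, 0.0105]
tool_rot: [-0.707, 0.707, -0.011, 0.011]
contact_force: [1.7, -2.1, 0.4]
gripper_width: -0.001
```

Emit:
{"name": "play_rows", "arguments": {
  "slide": [
    [0, 0, 0.4],
    [0, 0, 0.4],
    [0, 0, 0.4],
    [0, 0, 0.4],
    [0, 0, 0.2]
  ],
  "yaw": [0, 0, 0, 0, 0],
  "grip": [1, 1, 1, 1, 1]
}}

```text
time: 15.5
tool_pos: [0.5303, -0.1712, 0.0105]
tool_rot: [-0.707, 0.707, -0.011, 0.011]
contact_force: [1.4, -3.1, 1.3]
gripper_width: -0.001
```

```bash
python3 - <<'E'
from h import *
s,M=axes(); print(s["time"],s["tool_pos"],dock(s["tool_pos"]),s["contact_force"])
g=grab("side","s13.png",(310,195,430,285),6.5)
E
```

```text
15.5 [ 0.53030293 -0.17119226  0.01051908] [-0.04690152 -0.00875797  0.01051908] [ 1.37141201 -3.05204824  1.27601166]
```

View pics/s13.png

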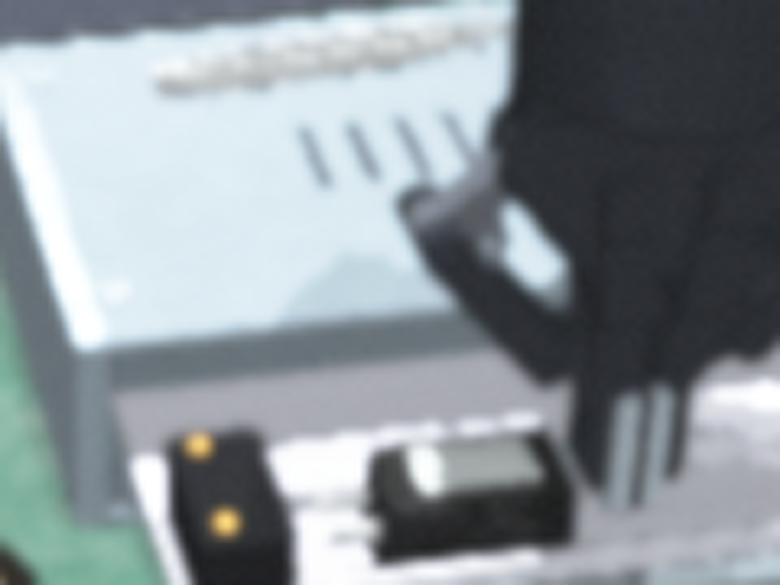

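Emit:
{"name": "play_rows", "arguments": {
  "slide": [
    [0, 0, 0.4],
    [0, 0, 0.4],
    [0, 0, 0.4],
    [0, 0, 0.3]
  ],
  "yaw": [0, 0, 0, 0],
  "grip": [1, 1, 1, 1]
}}

```text
time: 15.95
tool_pos: [0.5307, -0.1562, 0.0105]
tool_rot: [-0.707, 0.707, -0.011, 0.011]
contact_force: [1.4, -3.3, 1.2]
gripper_width: 0.005
```

Emit:
{"name": "play_rows", "arguments": {
  "slide": [
    [0, 0, 0.2],
    [0, 0, 0.2]
  ],
  "yaw": [0, 0],
  "grip": [1, 1]
}}

```text
time: 16.15
tool_pos: [0.5308, -0.1524, 0.0105]
tool_rot: [-0.707, 0.707, -0.011, 0.011]
contact_force: [1.9, -2.5, 0.7]
gripper_width: -0.0
```

Emit:
{"name": "play_rows", "arguments": {
  "slide": [
    [0, 0, 0.2],
    [0, 0, 0.1]
  ],
  "yaw": [0, 0],
  "grip": [1, 1]
}}

```text
time: 16.35
tool_pos: [0.5305, -0.149, 0.0102]
tool_rot: [0.707, -0.707, 0.012, -0.011]
contact_force: [0.2, -0.7, 0.4]
gripper_width: -0.002
```

Emit:
{"name": "play_rows", "arguments": {
  "slide": [
    [0, 0, 0.1],
    [0, 0, 0.1]
  ],
  "yaw": [0, 0],
  "grip": [1, 1]
}}

```text
time: 16.55
tool_pos: [0.5303, -0.148, 0.0101]
tool_rot: [-0.707, 0.708, -0.012, 0.011]
contact_force: [-1.9, -7.0, -0.1]
gripper_width: 0.002
```

Emit:
{"name": "play_rows", "arguments": {
  "slide": [
    [0, 0, 0.1],
    [0, 0, 0]
  ],
  "yaw": [0, 0],
  "grip": [1, 1]
}}

```text
time: 16.75
tool_pos: [0.5303, -0.148, 0.0103]
tool_rot: [-0.706, 0.708, -0.012, 0.011]
contact_force: [0.1, -7.6, 0.2]
gripper_width: -0.002
```

```bash
python3 - <<'E'
from h import *
s,M=axes(); print(s["time"],s["tool_pos"],dock(s["tool_pos"]),s["contact_force"])
g=grab("side","s14.png",(310,195,430,285),6.5)
E
```

```text
16.75 [ 0.53034261 -0.14804406  0.01028065] [-0.0477303   0.01437542  0.01028065] [ 0.05137307 -7.64426293  0.17248726]
```

View pics/s14.png

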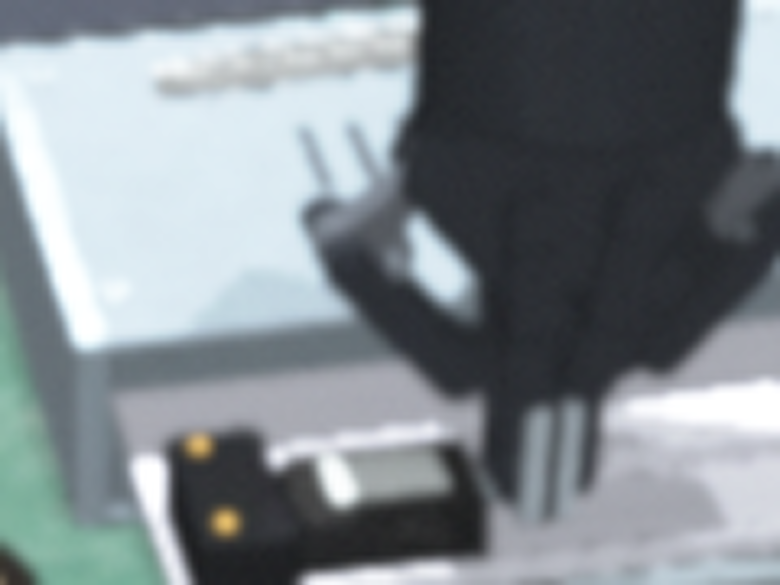

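Emit:
{"name": "play_rows", "arguments": {
  "slide": [
    [0, 0, -0.8],
    [0, 0, 0],
    [0, -3, 0],
    [0, -4, 0],
    [-3, -3, 0],
    [-3, 0, 0],
    [-3, 0, -2],
    [0, 0, 0]
  ],
  "yaw": [0, 0, 0, 0, 0, 0, 0, 0],
  "grip": [1, 1, 1, 1, 1, 1, 1, 1]
}}

```text
time: 17.6
tool_pos: [0.4376, -0.1718, 0.1099]
tool_rot: [0.707, -0.707, 0.012, -0.012]
contact_force: [0.1, 1.1, -1.3]
gripper_width: 0.004
```

```bash
python3 - <<'E'
from h import *
s,M=axes(); print(s["time"],s["tool_pos"],dock(s["tool_pos"]),s["contact_force"])
g=grab("side","s15.png",(310,195,430,285),6.5)
g=grab("top","t15.png",(280,230,400,310),6.5)
E
```

```text
17.6 [ 0.43757488 -0.17179743  0.10991292] [-0.1395416  -0.01284148  0.10991292] [ 0.06001014  1.08243678 -1.25596131]
```

View pics/s15.png

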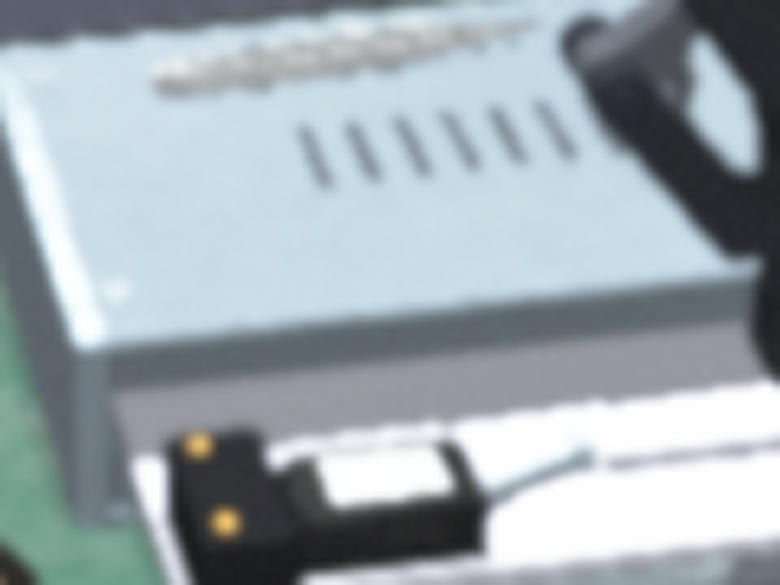

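View pics/t15.png

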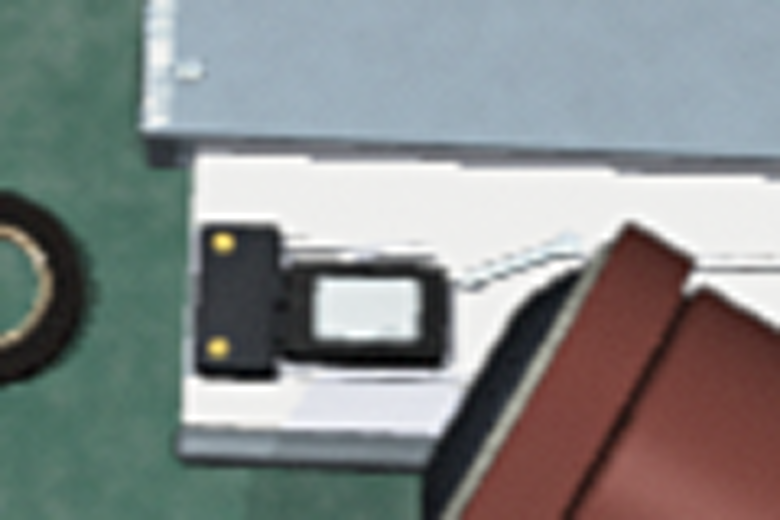

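```bash
python3 - <<'E'
from h import *
f=grab("top")
b=lambda u,v,z:dock(back(f,280+u/6.5,230+v/6.5,z)).round(4)
print('adR',b(449,310,.043),'adB',b(370,265,.046),'adF',b(370,362,.046),'sock',b(278,300,.048),'sockL',b(203,300,.048),'tip',b(465,288,.031),'root',b(572,242,.031))
E
```

```text
adR [-0.0443  0.0276  0.043 ] adB [-0.0319  0.0519  0.046 ] adF [-0.0613  0.051   0.046 ] sock [-0.044   0.0793  0.048 ] sockL [-0.0449  0.1019  0.048 ] tip [-0.0357  0.0222  0.031 ] root [-0.0201 -0.0103  0.031 ]
```

Emit:
{"name": "play_rows", "arguments": {
  "slide": [
    [0, 2.5, 0.6],
    [0, 2.5, 0.6],
    [0, 2.5, 0],
    [0, 2, 0],
    [0, 0.8, 0],
    [0, 0, 0]
  ],
  "yaw": [0, 0, 0, 0, 0, 0],
  "grip": [1, 1, 1, 1, 1, 1]
}}

```text
time: 18.35
tool_pos: [0.44, -0.1587, 0.006]
tool_rot: [0.708, -0.706, 0.012, -0.01]
contact_force: [-0.7, -0.0, -0.2]
gripper_width: -0.001
```

Emit:
{"name": "play_rows", "arguments": {
  "slide": [
    [1, 0, 0],
    [1, 0, 0],
    [0.6, 0, 0],
    [0.4, 0, 0],
    [0.4, 0, 0],
    [0.6, 0, 0],
    [0.8, 0, 0],
    [0, 0, 0]
  ],
  "yaw": [0, 0, 0, 0, 0, 0, 0, 0],
  "grip": [1, 1, 1, 1, 1, 1, 1, 1]
}}

```text
time: 19.15
tool_pos: [0.4891, -0.1612, 0.0074]
tool_rot: [-0.707, 0.707, -0.011, 0.011]
contact_force: [-2.8, -1.0, 2.0]
gripper_width: 0.002
```

```bash
python3 - <<'E'
from h import *
s,M=axes(); print(s["time"],s["tool_pos"],dock(s["tool_pos"]),s["contact_force"])
g=grab("side","s16.png",(290,190,450,310),5)
E
```

```text
19.15 [ 0.48907612 -0.1612495   0.00739295] [-0.08847232 -0.00036887  0.00739295] [-2.8370306  -1.03842729  2.00522725]
```

View pics/s16.png

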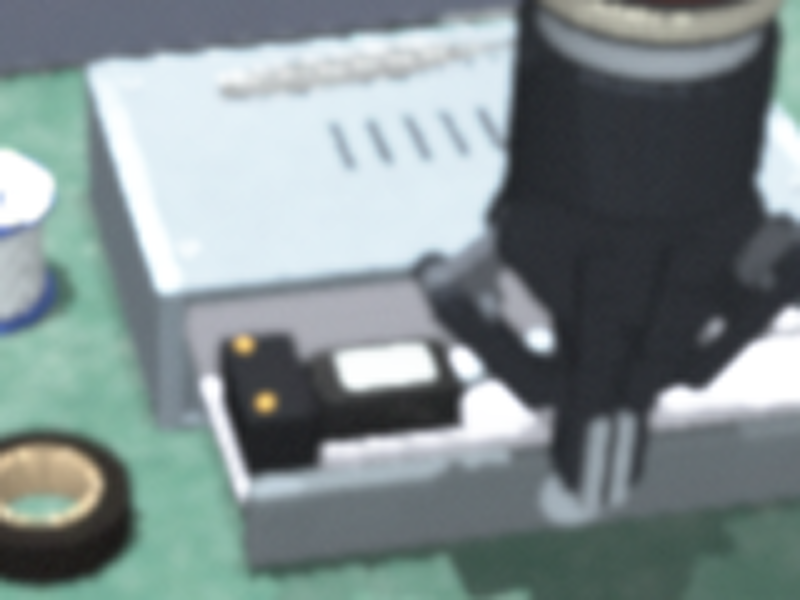

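Emit:
{"name": "play_rows", "arguments": {
  "slide": [
    [0.6, 0, 0],
    [0.6, 0, 0],
    [0.6, 0, 0],
    [0.6, 0, 0],
    [0.6, 0, 0],
    [0.6, 0, 0],
    [0.6, 0, 0],
    [0.6, 0, 0],
    [0.6, 0, 0],
    [0.6, 0, 0],
    [0.4, 0, 0],
    [0.3, 0, 0]
  ],
  "yaw": [0, 0, 0, 0, 0, 0, 0, 0, 0, 0, 0, 0],
  "grip": [1, 1, 1, 1, 1, 1, 1, 1, 1, 1, 1, 1]
}}

```text
time: 20.4
tool_pos: [0.5558, -0.1632, 0.0074]
tool_rot: [0.707, -0.707, 0.011, -0.011]
contact_force: [-3.6, -2.0, -1.4]
gripper_width: 0.001
```

Emit:
{"name": "play_rows", "arguments": {
  "slide": [
    [0.2, 0, 0],
    [0.2, 0, 0],
    [0.2, 0, 0]
  ],
  "yaw": [0, 0, 0],
  "grip": [1, 1, 1]
}}

```text
time: 20.7
tool_pos: [0.5614, -0.1634, 0.0074]
tool_rot: [0.707, -0.707, 0.011, -0.011]
contact_force: [-4.7, -0.7, -0.5]
gripper_width: 0.001
```

Emit:
{"name": "play_rows", "arguments": {
  "slide": [
    [0.2, 0, 0],
    [0.1, 0, 0]
  ],
  "yaw": [0, 0],
  "grip": [1, 1]
}}

```text
time: 20.9
tool_pos: [0.5645, -0.1635, 0.0074]
tool_rot: [0.707, -0.707, 0.011, -0.011]
contact_force: [-3.0, -1.3, -0.9]
gripper_width: -0.002
```

Emit:
{"name": "play_rows", "arguments": {
  "slide": [
    [0.2, 0, 0],
    [0.1, 0, 0]
  ],
  "yaw": [0, 0],
  "grip": [1, 1]
}}

```text
time: 21.1
tool_pos: [0.5662, -0.1636, 0.0073]
tool_rot: [0.707, -0.707, 0.012, -0.01]
contact_force: [-10.2, -0.9, 2.7]
gripper_width: 0.001
```

Emit:
{"name": "play_rows", "arguments": {
  "slide": [
    [0.1, 0, 0],
    [0, 0, 0]
  ],
  "yaw": [0, 0],
  "grip": [1, 1]
}}

```text
time: 21.3
tool_pos: [0.5662, -0.1636, 0.0073]
tool_rot: [0.707, -0.707, 0.013, -0.009]
contact_force: [-11.5, -0.3, 4.5]
gripper_width: -0.002
```

At the stop; release gently, then clear.

Emit:
{"name": "play_rows", "arguments": {
  "slide": [
    [-0.4, 0, 0],
    [-0.4, 0, 0],
    [-0.6, 0, 0],
    [-1.5, 0, 0],
    [-2, 0, 0],
    [-2, 0, 0],
    [0, -4, 0],
    [-2, -4, 0],
    [-2, -4, -3],
    [0, 0, -3],
    [0, 0, 0],
    [0, 0, 0]
  ],
  "yaw": [0, 0, 0, 0, 0, 0, 0, 0, 0, 0, 0, 0],
  "grip": [1, 1, 1, 1, 1, 1, 1, 1, 1, 1, 1, 1]
}}

```text
time: 22.5
tool_pos: [0.4596, -0.2184, 0.1252]
tool_rot: [-0.707, 0.707, -0.011, 0.013]
contact_force: [-0.8, -0.8, -0.2]
gripper_width: -0.001
```

```bash
python3 - <<'E'
from h import *
s,M=axes(); print(s["time"],s["tool_pos"],s["contact_force"])
g=grab("side","s17.png",(265,180,475,290),3.8)
f=grab("top","t17.png",(255,165,455,285),4)
E
```

```text
22.5 [ 0.45956957 -0.21841596  0.12524177] [-0.76820485 -0.77265472 -0.15099124]
```

View pics/s17.png

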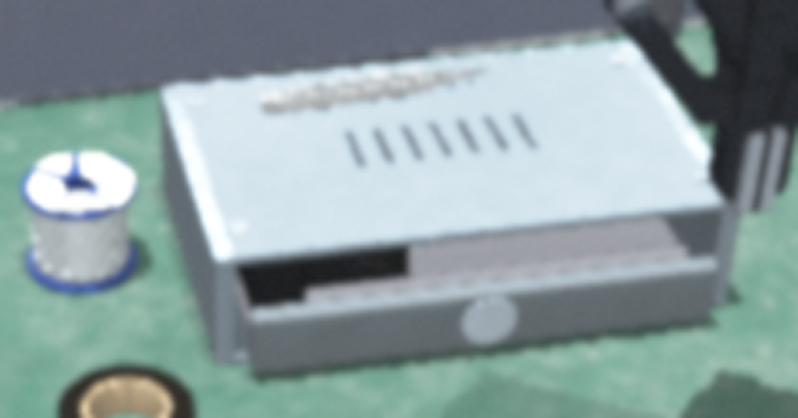

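View pics/t17.png

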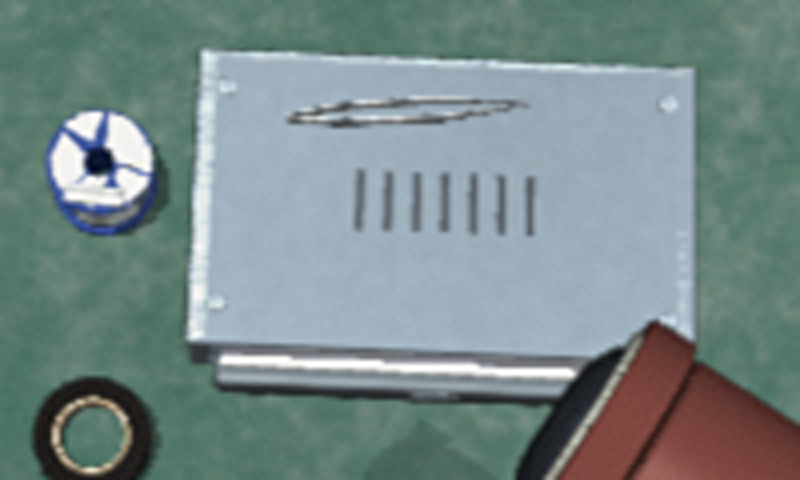

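The drawer front is at the same pixels as at the start, (252,310) to (717,265) in the side crop. The adapter shows as one black band with the socket, ending at (408,275). Spool and tape are unmoved and the arm is clear.

```bash
python3 - <<'E'
from plant import workorder
print(workorder.job_done())
E
```

```text
the job is handed in; nothing more can be done
None
```

I opened the drawer with a full press, pushed the adapter left along its lane past the catch until it met the socket, then pressed the drawer shut. I handed the job in at about 22.6 s of the 56 s allowed; no verdict was reported.

**Adapter:** with the drawer still open, the top camera put its right end at y = 27.6 mm, against 28 mm expected when home. The pushing force dropped when the catch let it past, then rose to 7.6 N at the socket. The pictures show the catch tip out behind it, reaching about 8 mm into the lane.

**Drawer:** after release its front is at the same pixels as at the start, so it is latched. In the closed side view the adapter still sits against the socket.

**Other objects:** the spool and tape roll look unmoved in the last pictures. The circuit board was outside the last crops, so I did not check it again at the end; the arm did not work near it. The arm stands clear of everything.

**What disagreed:**
- **Fingertip height:** the tips are about 25 mm higher relative to the TCP than the stated overhang implies. My first press passed above the front plate and my first push passed above the adapter. Neither touched anything, and I corrected the height from the pictures.
- **Cameras:** the side and top cameras differ by about 6 mm in x. I used the average.

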